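Dead battery through the swing flap

TASK

On the workbench a dead battery lies in the channel on the lid of the collection box. Press the flap's side bar down with one finger and, while you hold the sprung flap open, push the battery along its channel with the other finger until it drops into the box; then let go so the flap closes. Do not pick the battery up, do not slide it onto the closed flap, and leave the torch, the jar and the can where they stand.

Things in the scene. Friction and masses are not known exactly. Their poses are not given: they have to be found in the camera images.
- box: Grey steel box fixed to the bench, 240 (x) x 200 (y) x 110 mm (z), walls 4, inner floor at z 5, flat lid with its top at z 110. Origin: on its underside, midway in x; the box spans y -80 to 120; x along the battery channel towards the flap opening. Opening in the lid: x 20 to 99, y -66 to 57, covered by the flap, which also has a strip beside the channel. Only rails and flap bar stand above it.
- flap (a joint): Flap flush with the lid, hinged along box y = -65, z = 110; sprung shut. Rad: 0 closed, grows as its +y side goes down into the box, stop 0.75. The battery passes well at 0.45 to 0.6; below 0.4 it may jam. Pressing straight down on its bar with 4 to 8 N opens it; at value q the bar's top is 8 + 25 cos q - 32 sin q mm above the lid (q 0.5: 15). A finger may slide along the bar, q then stays.
- bar_mid (a point): Top of the flap's push bar, half-way along; moves with the flap. Closed: x -22.5, y -33, z 143 in the box frame. The bar is round steel, 16 mm thick, parallel to box x from x -113 to 68, beside the whole channel; pressed down, its axis shifts to y about -26. Two level fingertips about 42 mm apart across the channel reach the bar and the battery's rear end at once.
- channel_end (a point): Centre of the channel's far end on the lid surface, at the edge of the flap opening (box x 20, y 15, z 110). Its x axis is the pushing direction. The channel runs from box x -120 (open start) to x 20 along y 15, 30 mm wide between two rails 4 mm thick and 6 mm high.
- battery: Round dark battery lying in the channel, 26 mm in diameter, 50 mm long, about 70 g. Origin: its middle, on its axis, 13 mm above the lid. Its x axis is its length, pointing to the flap opening (it may roll about it); its flat rear end is 25 mm behind the origin. It goes in when its rear end is pushed 5 to 15 mm past the channel end.
- torch: Bystander: yellow hand torch standing on its head, 50 mm in diameter at the foot, 145 mm high. Origin: centre of its underside.
- jar: Bystander: glass jar with a steel cap, 60 mm in diameter, 80 mm high. Origin: centre of its underside.
- can: Bystander: tall metal can, 52 mm in diameter, 140 mm high. Origin: centre of its underside.

How it is judged:
By the outcome, as a careful person would: the job done as asked, in the order asked, and still so for the second after the job is handed in, with the robot touching nothing.
It also fails if it takes over 42 s, if anything falls off the work surface, if the arm or the gripper's body presses on something with over 40 N, if the wrist force passes 120 N, or if a joint passes its speed limit or range.

ROBOT

A 6-joint arm with a two-finger parallel gripper is mounted at the origin on the work surface. World frame = base frame: x ahead of the robot, y to its left, z up, the work surface at z = 0. Lengths are in m, angles in rad, forces in N, time in s.
With the tool pointing down it reaches from about 0.4 to 0.825 m from the base axis. Payload 7 kg.
Tool frame: the origin (TCP) lies midway between the tips of the shut fingers; the grasp point (between the pads) lies 19 mm behind it; z points along the fingers, y is the line along which they close (so a half turn about z gives the same grasp; the last joint's range is limited). The gripper opens to 85 mm and grips with 20 to 120 N. Pads are 22 mm wide; open, the fingers measure 114 mm over their backs; the gripper's body (76 mm by 85 mm) begins 54 mm behind the grasp point. The pads swing forward as they close: fully open they stand 13 mm farther back than shut.
Start: joints at [1.587, 0.359, 0.012, 0, -1.224, -0.288], TCP at [0.181, 0.65, 0.231] pointing down, gripper open.
Joint ranges: [-3.07, 3.07], [-1.43, 2.12], [-1.02, 1.25], [-3.03, 1.67], [-3.05, -0], [-3.03, 3.03]. Speed limits (rad/s): [2.39, 2.39, 3.01, 3.14, 3.14, 3.14].

INTERFACE

Orientations are given as a rotation vector (axis times angle).
In Python, from bench import env gives the robot as it stands. The module is installed in compiled form; this text tells all that it offers.
- The arm moves only by the tool carry_out, never from a script. Its arguments are lists of equal length, an entry for each row: "linear": the shift along the tool's x, y, z in mm, a list of three; "dr": the turn, a rotation vector about the tool's x, y, z in rad, a list of three. In form: {"linear": [[x, y, z], ...], "dr": [[rx, ry, rz], ...]}. A call has 1 to 8 rows; each row shifts and turns the commanded pose from where the row before left it, along the tool's axes as they then stand; what a row does not reach is not made up. A row lasts 1/12 s, in which the tool goes at most 41.7 mm and 7.16 degrees, less where a joint would pass 70% of its speed; a pose out of reach is approached as far as the arm can. A call with a gripper value outside its range is refused whole. "jaw" is the closure, from -1 (fully open) to 1 (shut), set as the call begins (left out, the last holds). The fingers move at their own pace and stop on an object; "force" is the grip in N (left out, the last holds). Time passes only in rows, so rows that do not move let the fingers close. It gives the time, the measured TCP pose, the force, the opening and the grip force at its end, in the units of the state.
- env.state(): the state, without advancing time (a new reading comes with each control period).
- env.get_image(name): name is "side" or "top" or "wrist"; returns (picture, depth): 400x640x3 uint8, red, green, blue; 400x640 float32, m along the optical axis (not along the pixel's ray), 0 where there is no reading.
- env.get_calibration(name): a dict with "camera_matrix" (3x3 intrinsics, pixels), "xyz" and "orientation" of the camera in the world; the wrist camera has in their place "mount" (4x4, takes a point from camera to tool coordinates, whose origin is the TCP and whose axes are the flange's). Camera axes: x right, y down, z forward; pixel columns grow to the right and rows downward; lengths in m; the calibration is good to about 2 mm. A picture is of the moment at which its call begins: read the wrist's pose just before it. get_calibration takes no time and is no camera call.
- env.sign_off(): hands the job in; it is judged then, once.
Trained networks look in the newest picture that a camera, given by its name, has taken for a name from the list of things; names that differ only in an ending like _2 or _b are one class to them, and where a whole thing is asked for, a point or a joint stands for the part that bears it (a point fixed in the world has none). Each returns a list of dicts, best first, with "p" (0 to 1); they miss things now and then, are a little off and sometimes report something else, mostly with a low value. They report only what shows in the picture. A call takes as long as a camera call.
- env.boxes_of(camera, query): "point" ([x, y, z] in m, in world coordinates, good to about 4 mm: the middle of the surface that is visible of it).
- env.cut_out(camera, query): "mask" (400x640 bool, what is visible of it).
The state is a dict: "time": time; "joint_pos": joint angles; "joint_velocities": joint speeds; "joint_torque": joint torques, N m; "eef_pos": TCP position; "ee_rot": TCP orientation; "wrist_force": force on the tool from outside, world axes, zero at the start; "ft_torque": the same for the moment, N m; "grip_width": finger opening in m; "grasp_force": force on a finger pad.
Only numpy, scipy, OpenCV 4.12 (cv2) and the standard library are available. Lean on these libraries where they do the work, as an engineer would, in place of code of your own. Each camera call takes 0.05 s, during which the arm holds its last target. There are 200 camera calls.

## Working session

There is one attempt and no reset: what is moved stays moved. The work goes in short steps, Python scripts to look and compute and a tool call to move; the robot and the scene stay as the last step left them, time stands still between calls to the robot, and variables do not carry over. Pictures are saved under pics/ and viewed, at most 10 in all, crops included, and the job is handed in when it is done.

Besides the shell and the picture viewer there is one more tool, called by a JSON object that holds its "method" and its "body", one argument or row to a line. carry_out: Moves the arm, as the interface text tells. Its arguments: {"type":"object","properties":{"linear":{"type":"array"},"dr":{"type":"array"},"jaw":{"type":"number"},"force":{"type":"number"}},"required":["linear","dr"]}

```bash
mkdir -p pics; cat > h.py <<'E'
import numpy as np, cv2
from scipy.spatial.transform import Rotation as R
from bench import env
def campose(n):
    c=env.get_calibration(n); K=np.array(c["camera_matrix"])
    if "mount" in c:
        s=env.state(); M=np.eye(4); M[:3,:3]=R.from_rotvec(s["ee_rot"]).as_matrix(); M[:3,3]=s["eef_pos"]
        return K,M@np.array(c["mount"])
    o=np.array(c["orientation"],float); T=np.eye(4)
    T[:3,:3]=R.from_rotvec(o).as_matrix() if o.size==3 else o; T[:3,3]=c["xyz"]; return K,T
def grab(n,f=None):
    K,T=campose(n); im,d=env.get_image(n)
    if f: cv2.imwrite("pics/"+f,im[:,:,::-1])
    v,u=np.mgrid[:400,:640]
    P=np.stack([(u-K[0,2])/K[0,0]*d,(v-K[1,2])/K[1,1]*d,d],-1)@T[:3,:3].T+T[:3,3]
    P[d<=0]=np.nan
    return im,d,P,K,T
E
python3 - <<'E'
from h import *
np.set_printoptions(precision=4,suppress=True)
s=env.state(); print({k:np.round(v,4) for k,v in s.items()})
print(env.get_calibration("top"))
ims=[]
for n in ("top","side","wrist"):
    im,d,P,K,T=grab(n,n+"0.png")
    np.save(n+"P.npy",P)
    print(n,T[:3,3])
    for q in ("box","flap","bar_mid","battery","torch","jar","can"):
        try: print(q,[(np.round(r["point"],3),round(r["p"],2)) for r in env.boxes_of(n,q)[:2]])
        except Exception as e: print(q,e)
E
```

```text
{'time': np.float64(0.0), 'joint_pos': array([ 1.5871,  0.3594,  0.0111, -0.0003, -1.2241, -0.2881]), 'joint_velocities': array([-0.0011, -0.0008, -0.001 ,  0.0005,  0.0005, -0.0014]), 'joint_torque': array([ -0.0001, -58.3314,  29.3408,   6.9363,  -0.0061,   0.    ]), 'eef_pos': array([0.1811, 0.6498, 0.2304]), 'ee_rot': array([ 3.111 , -0.4255, -0.0001]), 'wrist_force': array([-0.8399,  0.3967, -1.2139]), 'ft_torque': array([-0.0362,  0.0151, -0.0424]), 'grasp_force': np.float64(0.0), 'grip_width': np.float64(0.0855)}
{'camera_matrix': array([[368.8498,   0.    , 321.105 ],
       [  0.    , 368.8498, 201.5714],
       [  0.    ,   0.    ,   1.    ]]), 'xyz': array([0.4606, 0.0378, 0.9074]), 'orientation': array([-2.1275,  2.0913, -0.2131])}
top [0.4606 0.0378 0.9074]
box [(array([ 0.574, -0.005,  0.11 ]), 0.66)]
flap [(array([ 0.616, -0.054,  0.11 ]), 0.78)]
bar_mid [(array([ 0.608, -0.054,  0.102]), 0.97)]
battery [(array([ 0.546, -0.012,  0.136]), 0.49)]
torch [(array([0.554, 0.174, 0.107]), 0.75)]
jar [(array([ 0.761, -0.003,  0.078]), 0.65)]
can [(array([ 0.602, -0.176,  0.141]), 0.64)]
side [ 0.0197 -0.1538  0.5742]
box [(array([ 0.489, -0.011,  0.114]), 0.67), (array([ 0.772, -0.006,  0.082]), 0.18)]
flap [(array([ 0.593, -0.058,  0.107]), 0.96)]
bar_mid [(array([ 0.588, -0.057,  0.106]), 0.64)]
battery [(array([ 0.542, -0.018,  0.133]), 0.54)]
torch [(array([0.544, 0.173, 0.075]), 0.81)]
jar [(array([ 0.769, -0.006,  0.081]), 0.68), (array([ 0.49 , -0.011,  0.111]), 0.6)]
can [(array([ 0.588, -0.182,  0.092]), 0.7)]
wrist [0.2483 0.6321 0.3732]
box []
flap []
bar_mid []
battery []
torch []
jar []
can []
```

View top.

View pics/top0.png

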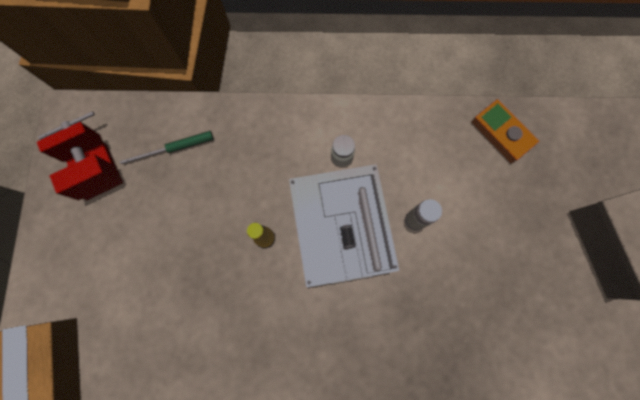

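View pics/side0.png

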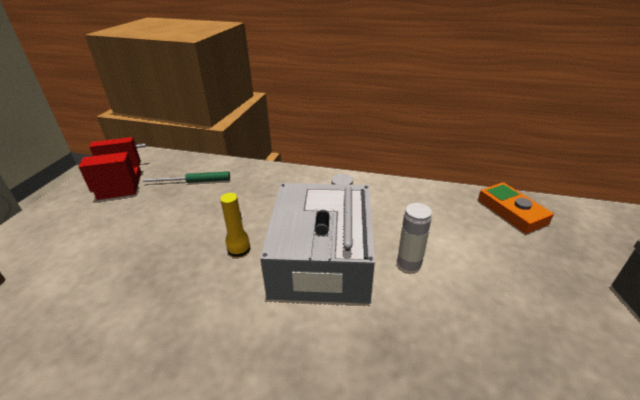

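The top view shows the lid with corners near (291,180), (376,167), (397,270) and (307,285). The battery is at (347,236) and the bar runs (362,188)–(377,270), so pushing is up in the image. The can is to the right at (430,210). I'll fit the box frame from the bar and lid.

```bash
python3 - <<'E'
from h import *
np.set_printoptions(precision=4,suppress=True)
for n in ("top","side"):
    P=np.load(n+"P.npy").reshape(-1,3)
    roi=(P[:,0]>.43)&(P[:,0]<.74)&(P[:,1]>-.135)&(P[:,1]<.12)
    lid=P[roi&(abs(P[:,2]-.110)<.006)]
    r=cv2.minAreaRect(lid[:,:2].astype(np.float32)*1000)
    print(n,"lid z",np.median(lid[:,2]),r,cv2.boxPoints(r).tolist())
    bar=P[roi&(P[:,2]>.128)&(P[:,2]<.155)]
    k,lab,st,_=0,None,None,None
    b=bar[(bar[:,2]>.1385)]
    vx,vy,x0,y0=cv2.fitLine((b[:,:2]*1000).astype(np.float32),cv2.DIST_HUBER,0,.01,.01).ravel()
    print("bar",len(b),np.degrees(np.arctan2(vy,vx)),x0,y0,b[:,2].max())
    t=(b[:,0]*1000-x0)*vx+(b[:,1]*1000-y0)*vy; print("ext",t.min(),t.max(),"mid",[x0+vx*(t.min()+t.max())/2,y0+vy*(t.min()+t.max())/2])
    env.get_image(n)
    m=env.cut_out(n,"battery")
    if m:
        Q=P[m[0]["mask"].ravel()]; Q=Q[(Q[:,2]>.125)&(Q[:,2]<.14)]
        print("bat",m[0]["p"],len(Q),cv2.minAreaRect((Q[:,:2]*1000).astype(np.float32)),Q[:,2].max(),np.median(Q,0))
E
```

```text
top lid z 0.11004169469773306 ((581.443115234375, -3.570404052734375), (240.76979064941406, 200.1925506591797), 10.863044738769531) [[444.35107421875, 72.04420471191406], [482.079833984375, -124.56098937988281], [718.53515625, -79.18501281738281], [680.806396484375, 117.42018127441406]]
bar 550 10.74716 566.1101 -59.652687 0.1458315624970583
ext -86.1334461649718 91.00144685627438 mid [np.float64(568.5014145844787), np.float64(-59.19880603913171)]
bat 0.65 272 ((551.6019897460938, -13.146442413330078), (49.95783233642578, 25.676380157470703), 12.396811485290527) 0.1387267866271119 [ 0.55   -0.0136  0.134 ]
side lid z 0.10986983146251006 ((579.221923828125, -1.9841384887695312), (243.76364135742188, 200.56402587890625), 10.853190422058105) [[440.63775634765625, 73.55461120605469], [478.40264892578125, -123.42190551757812], [717.8060913085938, -77.52288818359375], [680.0411987304688, 119.45362854003906]]
bar 443 10.88915 553.13837 -60.91887 0.14470468812208692
ext -75.8849928343827 99.78073129148882 mid [np.float64(564.8711086842351), np.float64(-58.66180300651908)]
bat 0.86 253 ((548.31689453125, -13.173715591430664), (49.212615966796875, 25.814586639404297), 10.073431015014648) 0.13741909878029984 [ 0.5429 -0.0146  0.1335]
```

Box frame fitted: yaw 10.87°, origin (584.3, −22.4) mm. The bar's middle checks to 1 mm. The battery's centre is at box x ≈ −32, y ≈ 15, so its rear end is at x ≈ −57. Next I turn the tool and go above the start pose, box (−78, −5.5).

{"method": "carry_out", "body": {
  "linear": [
    [0, 0, 0],
    [0, 0, 0],
    [0, 0, 0],
    [0, 0, 0],
    [9.5, 37, 2],
    [9.5, 37, 2],
    [9.5, 37, 2],
    [9.5, 37, 2]
  ],
  "dr": [
    [0, 0, -0.1155],
    [0, 0, -0.1155],
    [0, 0, -0.1155],
    [0, 0, -0.1155],
    [0, 0, 0],
    [0, 0, 0],
    [0, 0, 0],
    [0, 0, 0]
  ],
  "jaw": 0.36
}}

```text
time: 2.07
eef_pos: [0.2469, 0.5105, 0.223]
ee_rot: [3.127, 0.299, 0.0]
wrist_force: [0.7, -0.1, -0.0]
grip_width: 0.027
grasp_force: 0.0
```

{"method": "carry_out", "body": {
  "linear": [
    [9.5, 37, 2],
    [9.5, 37, 2],
    [9.5, 37, 2],
    [9.5, 37, 2],
    [9.5, 37, 2],
    [9.5, 37, 2],
    [9.5, 37, 2],
    [9.5, 37, 2]
  ],
  "dr": [
    [0, 0, 0],
    [0, 0, 0],
    [0, 0, 0],
    [0, 0, 0],
    [0, 0, 0],
    [0, 0, 0],
    [0, 0, 0],
    [0, 0, 0]
  ]
}}

```text
time: 2.73
eef_pos: [0.3775, 0.2341, 0.2077]
ee_rot: [-3.126, -0.299, -0.001]
wrist_force: [0.8, 0.2, -1.0]
grip_width: 0.0272
grasp_force: 0.0
```

{"method": "carry_out", "body": {
  "linear": [
    [9.5, 37, 2],
    [9.5, 37, 2],
    [9.5, 37, 2],
    [9.5, 37, 2],
    [9.5, 37, 2],
    [9.5, 37, 2],
    [9.5, 37, 2],
    [9.5, 37, 2]
  ],
  "dr": [
    [0, 0, 0],
    [0, 0, 0],
    [0, 0, 0],
    [0, 0, 0],
    [0, 0, 0],
    [0, 0, 0],
    [0, 0, 0],
    [0, 0, 0]
  ]
}}

```text
time: 3.4
eef_pos: [0.5083, -0.0425, 0.1916]
ee_rot: [-3.127, -0.298, -0.002]
wrist_force: [1.1, 1.8, -0.9]
grip_width: 0.0268
grasp_force: 0.0
```

```bash
cat >> h.py <<'E'
ex=np.array([.98206,.18858]); O=np.array([584.3,-22.4])
def box(P): # world m -> box mm
    p=P*1000; r=p[...,:2]-O
    return np.stack([r@ex,r@np.array([-ex[1],ex[0]]),p[...,2]],-1)
E
python3 - <<'E'
from h import *
np.set_printoptions(precision=1,suppress=True)
print("tcp",box(np.array(env.state()["eef_pos"])), env.state()["joint_pos"])
im,d,P,K,T=grab("wrist","w1.png"); B=box(P)
for q in("battery","bar_mid"):
    m=env.cut_out("wrist",q)
    if m:
        Q=B[m[0]["mask"]]; print(q,m[0]["p"],len(Q),np.nanpercentile(Q,[2,50,98],axis=0))
im,d,P,K,T=grab("side"); B=box(P)
# fingers seen from the side: lowest points near TCP
m=(B[...,2]>150)&(B[...,2]<230)&(abs(B[...,0]+78)<25)&(abs(B[...,1]+5)<50)
Q=B[m]
for lo,hi in((-50,-5),(-5,40)):
    q=Q[(Q[:,1]>lo)&(Q[:,1]<hi)]; print(len(q),np.nanpercentile(q,[1,50,99],axis=0), "low part y", np.nanpercentile(q[q[:,2]<200][:,1],[2,98]) if (q[:,2]<200).any() else None)
E
```

```text
tcp [-78.4  -5.4 191.6] [ 0.3  0.1 -0.4  0.  -1.   1.5]
battery 0.88 2986 [[-54.1   3.2 115. ]
 [-29.5  15.1 133.5]
 [ -7.6  28.2 136.1]]
bar_mid 0.57 26202 [[-103.   -65.6  107.9]
 [  14.4  -27.2  109.8]
 [  58.5   50.3  142.6]]
137 [[-92.8 -32.  193.1]
 [-89.7 -24.9 213.3]
 [-80.6 -18.8 229.1]] low part y [-30. -19.]
156 [[-91.9   8.4 194.6]
 [-87.5  13.2 213.4]
 [-69.4  21.6 229.3]] low part y [ 8.5 18.9]
```

View pics/w1.png

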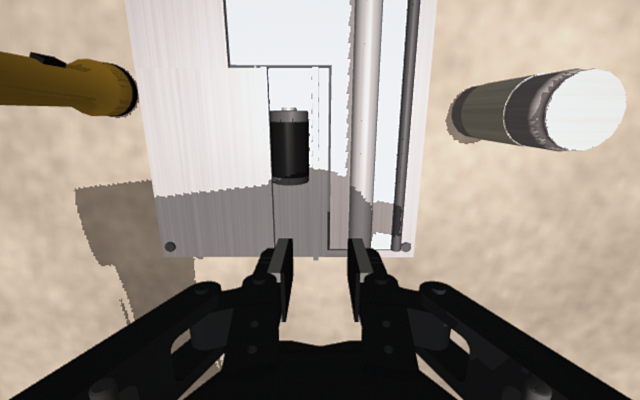

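The wrist view shows the battery at (290,150) ahead of the left finger (283,290). The right finger (358,280) is lined up with the bar. The fingertips are about 38 mm apart, so I'll open them 4 mm and descend.

{"method": "carry_out", "body": {
  "linear": [
    [0, 0, 6],
    [0, 0, 6],
    [0, 0, 6],
    [0, 0, 6],
    [0, 0, 6],
    [0, 0, 6],
    [0, 0, 5],
    [0, 0, 5]
  ],
  "dr": [
    [0, 0, 0],
    [0, 0, 0],
    [0, 0, 0],
    [0, 0, 0],
    [0, 0, 0],
    [0, 0, 0],
    [0, 0, 0],
    [0, 0, 0]
  ],
  "jaw": 0.27
}}

```text
time: 4.27
eef_pos: [0.5077, -0.0404, 0.1447]
ee_rot: [3.127, 0.299, -0.0]
wrist_force: [0.3, 0.6, 0.0]
grip_width: 0.031
grasp_force: 0.0
```

{"method": "carry_out", "body": {
  "linear": [
    [0, 0, 3],
    [0, 0, 3],
    [0, 0, 3],
    [0, 0, 3],
    [0, 0, 3],
    [0, 0, 3],
    [0, 0, 2],
    [0, 0, 0]
  ],
  "dr": [
    [0, 0, 0],
    [0, 0, 0],
    [0, 0, 0],
    [0, 0, 0],
    [0, 0, 0],
    [0, 0, 0],
    [0, 0, 0],
    [0, 0, 0]
  ]
}}

```text
time: 4.93
eef_pos: [0.5075, -0.0364, 0.1266]
ee_rot: [-3.122, -0.297, -0.003]
wrist_force: [-15.2, 29.6, 22.1]
grip_width: 0.031
grasp_force: 17.3
```

```bash
cat > chk.py <<'E'
from h import *
import sys
np.set_printoptions(precision=1,suppress=True)
s=env.state(); print("t",s["time"],"tcp",box(np.array(s["eef_pos"])),np.array(s["wrist_force"]),s["grip_width"])
im,d,P,K,T=grab("wrist",sys.argv[1]); B=box(P)
m=env.cut_out("wrist","battery")
if m:
    Q=B[m[0]["mask"]]; print("bat",m[0]["p"],len(Q),np.nanpercentile(Q,[2,50,98],axis=0))
# bar ridge ahead of the fingers
m=(B[...,0]>10)&(B[...,0]<60)&(B[...,1]>-48)&(B[...,1]<-12)&(B[...,2]>112)
Q=B[m]; top=Q[Q[:,2]>np.nanpercentile(Q[:,2],90)] if len(Q) else Q
print("bar top z,y",len(Q),np.nanmedian(top[:,2:3]),np.nanmedian(top[:,1]) if len(Q) else None)
for q in(.4,.45,.5,.55,.6): print(q, round(118+25*np.cos(q)-32*np.sin(q),1),end="; ")
E
python3 chk.py w2.png
```

```text
t 4.9333 tcp [-78.1   0.8 126.6] [-15.2  29.6  22.1] 0.0309566475186858
bat 0.79 5971 [[-53.9   3.5 124.6]
 [-29.2  14.9 133.6]
 [ -7.7  27.7 136.1]]
bar top z,y 2555 135.67638777410505 -27.465026802677162
0.4 128.6; 0.45 126.6; 0.5 124.6; 0.55 122.6; 0.6 120.6;
```

View pics/w2.png

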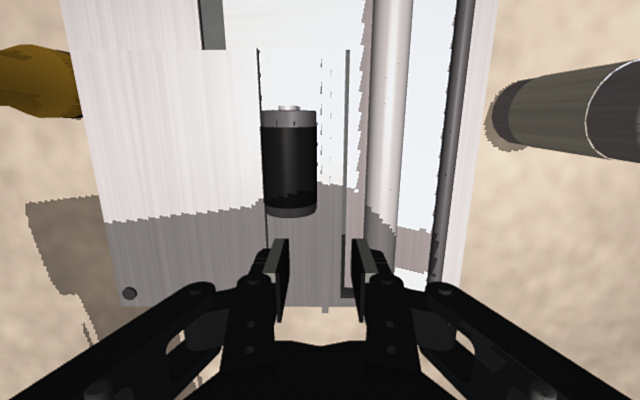

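The finger slid onto the bar's inner flank: the TCP went to y +0.8 and the bar top is only down to 135.7. The battery is untouched. I'll lift and shift towards the bar.

{"method": "carry_out", "body": {
  "linear": [
    [0, 0, -6],
    [0, 0, -6],
    [0, 0, -6],
    [0, 0, -6],
    [0, 0, -6],
    [0, 0, 0],
    [0, 0, 0],
    [0, 0, 0]
  ],
  "dr": [
    [0, 0, 0],
    [0, 0, 0],
    [0, 0, 0],
    [0, 0, 0],
    [0, 0, 0],
    [0, 0, 0],
    [0, 0, 0],
    [0, 0, 0]
  ]
}}

```text
time: 5.7
eef_pos: [0.5075, -0.0407, 0.155]
ee_rot: [-3.127, -0.298, 0.001]
wrist_force: [0.6, 0.1, -0.6]
grip_width: 0.0311
grasp_force: 0.0
```

```bash
python3 - <<'E'
from h import *
np.set_printoptions(precision=1,suppress=True)
s=env.state(); print("t",s["time"],"tcp",box(np.array(s["eef_pos"])),np.array(s["wrist_force"]),s["grip_width"])
im,d,P,K,T=grab("side"); B=box(P); z=s["eef_pos"][2]*1000
m=(B[...,2]>z-4)&(B[...,2]<z+14)&(abs(B[...,0]+78)<25)&(abs(B[...,1]+5)<50)&(B[...,2]>145)
for lo,hi in((-50,-5),(-5,40)):
    q=B[m]; q=q[(q[:,1]>lo)&(q[:,1]<hi)]; print(len(q),np.nanpercentile(q,[2,50,98],axis=0) if len(q) else None)
im,d,P,K,T=grab("wrist"); B=box(P)
m=(B[...,0]>-50)&(B[...,0]<60)&(B[...,1]>-48)&(B[...,1]<-12)&(B[...,2]>140)
print("bar",m.sum(),np.nanmedian(B[m],0),np.nanpercentile(B[m][:,2],95))
E
```

```text
t 5.7 tcp [-78.9  -3.5 155. ] [ 0.6  0.1 -0.6] 0.03108281107209231
34 [[-92.1 -31.3 158.4]
 [-89.6 -24.6 164.8]
 [-86.  -19.5 168.9]]
31 [[-91.8  12.9 159.6]
 [-90.2  18.1 164.8]
 [-85.9  25.3 168.8]]
bar 4316 [ -0.7 -32.  141.6] 142.96562181928132
```

{"method": "carry_out", "body": {
  "linear": [
    [0, 3, 0],
    [0, 2.5, 2],
    [0, 0, 4],
    [0, 0, 4],
    [0, 0, 2],
    [0, 0, 2],
    [0, 0, 3],
    [0, 0, 3]
  ],
  "dr": [
    [0, 0, 0],
    [0, 0, 0],
    [0, 0, 0],
    [0, 0, 0],
    [0, 0, 0],
    [0, 0, 0],
    [0, 0, 0],
    [0, 0, 0]
  ]
}}

```text
time: 6.47
eef_pos: [0.5081, -0.0437, 0.1362]
ee_rot: [-3.124, -0.297, -0.0]
wrist_force: [-16.4, 27.4, 26.4]
grip_width: 0.0312
grasp_force: 16.9
```

{"method": "carry_out", "body": {
  "linear": [
    [0, 0, 3],
    [0, 0, 3],
    [0, 0, 3],
    [0, 0, 3],
    [0, 0, 1],
    [0, 0, 0]
  ],
  "dr": [
    [0, 0, 0],
    [0, 0, 0],
    [0, 0, 0],
    [0, 0, 0],
    [0, 0, 0],
    [0, 0, 0]
  ]
}}

```text
time: 6.97
eef_pos: [0.5071, -0.0384, 0.1223]
ee_rot: [-3.117, -0.296, -0.0]
wrist_force: [-19.8, 49.6, 19.7]
grip_width: 0.031
grasp_force: 22.8
```

```bash
python3 chk.py w3.png
```

```text
t 6.9667 tcp [-78.8  -1.1 122.3] [-19.8  49.6  19.7] 0.0309683616223785
bat 0.91 6443 [[-54.    3.4 122.9]
 [-29.2  14.7 133.6]
 [ -7.7  28.  136.1]]
bar top z,y 2441 125.45336379210232 -24.16057136692448
0.4 128.6; 0.45 126.6; 0.5 124.6; 0.55 122.6; 0.6 120.6;
```

The flap is open at about q 0.48, but 50 N sideways means the finger is still on the bar's flank. I'll lift again and measure the real tip width.

{"method": "carry_out", "body": {
  "linear": [
    [0, 0, -4],
    [0, 0, -5],
    [0, 0, -5],
    [0, 0, -6],
    [0, 0, -6],
    [0, 0, -6],
    [0, 0, 0],
    [0, 0, 0]
  ],
  "dr": [
    [0, 0, 0],
    [0, 0, 0],
    [0, 0, 0],
    [0, 0, 0],
    [0, 0, 0],
    [0, 0, 0],
    [0, 0, 0],
    [0, 0, 0]
  ]
}}

```text
time: 7.73
eef_pos: [0.5089, -0.0462, 0.1544]
ee_rot: [-3.127, -0.298, -0.001]
wrist_force: [0.9, -0.4, -0.2]
grip_width: 0.0314
grasp_force: 0.0
```

```bash
python3 - <<'E'
from h import *
np.set_printoptions(precision=1,suppress=True)
s=env.state(); print("t",s["time"],"tcp",box(np.array(s["eef_pos"])),np.array(s["wrist_force"]),s["grip_width"])
im,d,P,K,T=grab("wrist"); B=box(P)
# tool coords
M=R.from_rotvec(s["ee_rot"]).as_matrix(); Tl=(P-np.array(s["eef_pos"]))@M*1000
for zlo in range(-44,6,4):
  for sg in(-1,1):
    m=(Tl[...,2]>zlo)&(Tl[...,2]<=zlo+4)&(abs(Tl[...,0])<16)&(sg*Tl[...,1]>5)&(sg*Tl[...,1]<50)
    q=Tl[m]; print(zlo,sg,len(q),np.nanpercentile(q[:,:2],[3,97],axis=0).T.ravel() if len(q)>5 else "", end=" | ")
  print()
crop=cv2.resize(im[200:340,220:420],None,fx=4,fy=4)[:,:,::-1]; cv2.imwrite("pics/w4c.png",crop)
im,d,P,K,T=grab("side")
cam=lambda p:(lambda c:(K@c/c[2])[:2])(T[:3,:3].T@(p-T[:3,3]))
u,v=cam(np.array(s["eef_pos"])).astype(int); print(u,v)
c=np.clip(im[v-60:v+60,u-70:u+70].astype(float)*1.3,0,255).astype(np.uint8)
cv2.imwrite("pics/s4c.png",cv2.resize(c,None,fx=5,fy=5)[:,:,::-1])
E
```

```text
t 7.7333 tcp [-78.5  -9.1 154.4] [ 0.9 -0.4 -0.2] 0.03136677982245765
-44 -1 237 [ -4.4  13.6 -36.7 -17.8] | -44 1 234 [-4.7 13.5 16.4 35.9] | 
-40 -1 389 [-10.1  11.8 -22.5 -16.2] | -40 1 387 [-10.1  11.8  14.9  21.6] | 
-36 -1 147 [ -9.1  11.5 -22.4 -16.1] | -36 1 149 [-9.  11.5 14.8 21.1] | 
-32 -1 186 [ -9.2  11.6 -28.8 -16.2] | -32 1 184 [-9.1 11.4 14.8 27.3] | 
-28 -1 194 [ -7.8  11.5 -29.6 -16.2] | -28 1 187 [-9.2 11.5 14.8 28.2] | 
-24 -1 177 [ -9.1  11.5 -29.3 -16.2] | -24 1 174 [-7.5 11.4 14.8 28. ] | 
-20 -1 151 [ -7.5  11.5 -29.3 -16.2] | -20 1 153 [-9.5 11.4 14.8 27.7] | 
-16 -1 146 [ -7.1  11.4 -29.4 -16.2] | -16 1 158 [-7.  11.4 14.8 27.9] | 
-12 -1 139 [ -8.9  11.5 -28.4 -16.2] | -12 1 131 [-8.7 11.5 14.8 27.3] | 
-8 -1 90 [ -9.6  11.3 -27.2 -16.2] | -8 1 93 [-9.7 11.4 14.8 25.9] | 
-4 -1 37 [ -8.   11.  -22.1 -16.2] | -4 1 33 [-7.9 11.  14.8 18.6] | 
0 -1 0  | 0 1 3  | 
4 -1 0  | 4 1 0  | 
334 225
```

View pics/s4c.png

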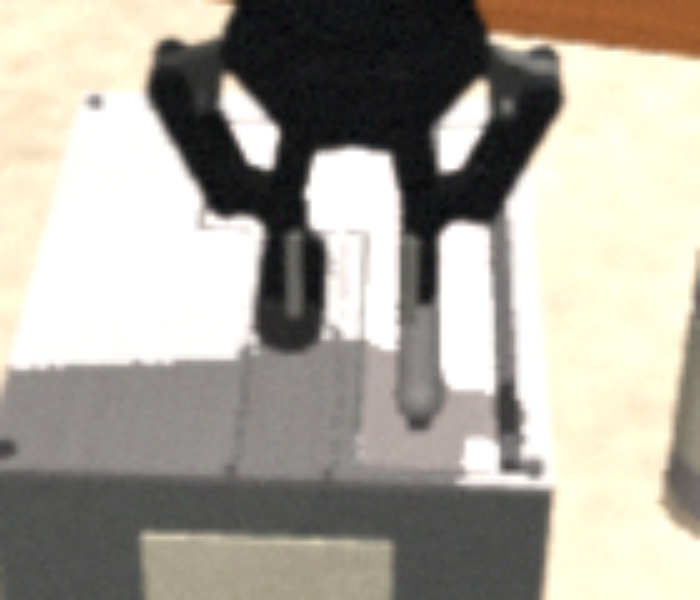

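View pics/w4c.png

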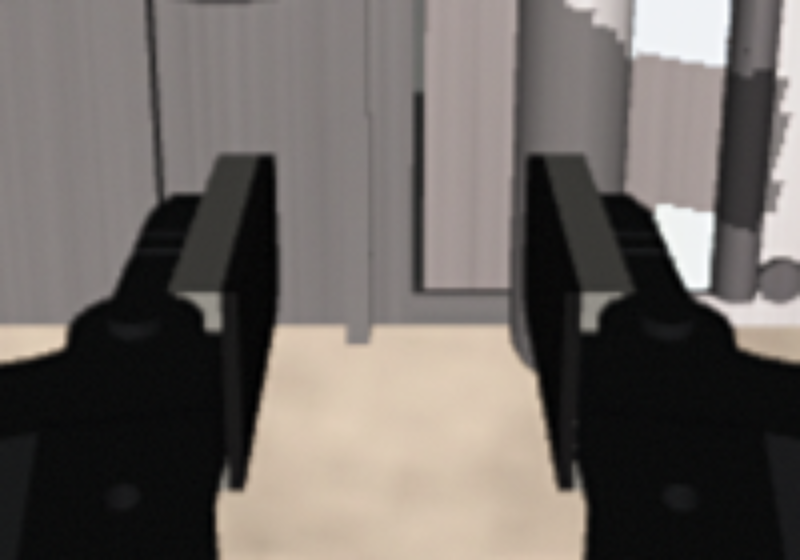

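The side crop and depth show that the tips are only about 7 mm thick, at 15–22 mm from the TCP. That puts them 38 mm apart at this opening. I'll open to 36 mm, start centred over the bar (y −33), and follow its arc on the way down.

{"method": "carry_out", "body": {
  "linear": [
    [0, 3, 0],
    [0, 0, 2],
    [0, 0, 4],
    [0, 0, 4],
    [0, 0, 2],
    [0, 0, 0]
  ],
  "dr": [
    [0, 0, 0],
    [0, 0, 0],
    [0, 0, 0],
    [0, 0, 0],
    [0, 0, 0],
    [0, 0, 0]
  ],
  "jaw": 0.16
}}

```text
time: 8.33
eef_pos: [0.509, -0.0489, 0.1419]
ee_rot: [3.127, 0.298, -0.002]
wrist_force: [-1.8, -1.2, 3.7]
grip_width: 0.0357
grasp_force: 1.8
```

{"method": "carry_out", "body": {
  "linear": [
    [0, -1.5, 3],
    [0, -1.8, 3],
    [0, -1.8, 3],
    [0, 0, 0]
  ],
  "dr": [
    [0, 0, 0],
    [0, 0, 0],
    [0, 0, 0],
    [0, 0, 0]
  ]
}}

```text
time: 8.67
eef_pos: [0.5082, -0.0429, 0.1334]
ee_rot: [-3.126, -0.299, -0.0]
wrist_force: [-4.2, 6.6, 9.4]
grip_width: 0.0355
grasp_force: 4.4
```

{"method": "carry_out", "body": {
  "linear": [
    [0, 1, 2],
    [0, 1, 3],
    [0, 0, 3],
    [0, 0, 2],
    [0, 0, 1],
    [0, 0, 0]
  ],
  "dr": [
    [0, 0, 0],
    [0, 0, 0],
    [0, 0, 0],
    [0, 0, 0],
    [0, 0, 0],
    [0, 0, 0]
  ]
}}

```text
time: 9.17
eef_pos: [0.51, -0.0451, 0.1229]
ee_rot: [-3.127, -0.3, -0.004]
wrist_force: [0.4, 3.1, 6.4]
grip_width: 0.0359
grasp_force: 2.9
```

```bash
python3 chk.py w5.png
```

```text
t 9.1667 tcp [-77.3  -8.3 122.9] [0.4 3.1 6.4] 0.03588099725020218
bat 0.93 6295 [[-54.    3.4 124.1]
 [-29.3  14.2 133.5]
 [ -7.8  27.4 136.1]]
bar top z,y 2552 124.14929223697375 -24.175140041099365
0.4 128.6; 0.45 126.6; 0.5 124.6; 0.55 122.6; 0.6 120.6;
```

The flap is held at q ≈ 0.51 with 6 N and the battery hasn't moved. Now I push along the channel.

{"method": "carry_out", "body": {
  "linear": [
    [2, -0.5, 0.5],
    [3, -0.5, 0.5],
    [3, -0.5, 0],
    [3, 0, 0],
    [4, 0, 0],
    [4, 0, 0],
    [4, 0, 0],
    [4, 0, 0]
  ],
  "dr": [
    [0, 0, 0],
    [0, 0, 0],
    [0, 0, 0],
    [0, 0, 0],
    [0, 0, 0],
    [0, 0, 0],
    [0, 0, 0],
    [0, 0, 0]
  ]
}}

```text
time: 9.93
eef_pos: [0.5345, -0.0396, 0.1212]
ee_rot: [3.127, 0.298, -0.002]
wrist_force: [-4.0, -1.5, 5.5]
grip_width: 0.0357
grasp_force: 3.1
```

```bash
python3 chk.py w6.png
```

```text
t 9.9333 tcp [-52.1  -7.5 121.2] [-4.  -1.5  5.5] 0.03565456750083936
bat 0.77 6204 [[-39.6   3.5 122.9]
 [-14.1  14.5 133.5]
 [  6.9  27.7 136.1]]
bar top z,y 4486 122.27193992748155 -23.904645284331494
0.4 128.6; 0.45 126.6; 0.5 124.6; 0.55 122.6; 0.6 120.6;
```

{"method": "carry_out", "body": {
  "linear": [
    [4, 0, -0.4],
    [4, 0, -0.4],
    [4, 0, 0],
    [4, 0, 0],
    [4, 0, 0],
    [4, 0, 0],
    [4, 0, 0],
    [4, 0, 0]
  ],
  "dr": [
    [0, 0, 0],
    [0, 0, 0],
    [0, 0, 0],
    [0, 0, 0],
    [0, 0, 0],
    [0, 0, 0],
    [0, 0, 0],
    [0, 0, 0]
  ]
}}

```text
time: 10.7
eef_pos: [0.5668, -0.0331, 0.1221]
ee_rot: [3.127, 0.298, -0.0]
wrist_force: [-3.9, -1.0, 5.3]
grip_width: 0.0359
grasp_force: 2.8
```

```bash
python3 chk.py w7.png
```

```text
t 10.7 tcp [-19.2  -7.2 122.1] [-3.9 -1.   5.3] 0.035917704643932506
bat 0.71 6070 [[ -6.4   3.9 124. ]
 [ 18.4  14.8 133.6]
 [ 39.8  27.9 136.3]]
bar top z,y 3668 123.02559841798633 -23.835576949731834
0.4 128.6; 0.45 126.6; 0.5 124.6; 0.55 122.6; 0.6 120.6;
```

{"method": "carry_out", "body": {
  "linear": [
    [4, 0, 0],
    [4, 0, 0],
    [4, 0, 0],
    [4, 0, 0],
    [4, 0, 0],
    [4, 0, 0],
    [4, 0, 0],
    [4, 0, 0]
  ],
  "dr": [
    [0, 0, 0],
    [0, 0, 0],
    [0, 0, 0],
    [0, 0, 0],
    [0, 0, 0],
    [0, 0, 0],
    [0, 0, 0],
    [0, 0, 0]
  ]
}}

```text
time: 11.47
eef_pos: [0.5981, -0.0271, 0.1221]
ee_rot: [3.127, 0.298, -0.0]
wrist_force: [-3.9, -1.5, 4.3]
grip_width: 0.0357
grasp_force: 2.5
```

{"method": "carry_out", "body": {
  "linear": [
    [3, 0, 0],
    [3, 0, 0],
    [2, 0, 0],
    [0, 0, 0],
    [0, 0, 0]
  ],
  "dr": [
    [0, 0, 0],
    [0, 0, 0],
    [0, 0, 0],
    [0, 0, 0],
    [0, 0, 0]
  ]
}}

```text
time: 11.88
eef_pos: [0.6063, -0.0256, 0.1223]
ee_rot: [3.127, 0.299, 0.001]
wrist_force: [-2.4, -1.1, 4.3]
grip_width: 0.0361
grasp_force: 2.4
```

```bash
python3 chk.py w8.png
```

```text
t 11.8833 tcp [ 21.   -7.3 122.3] [-2.4 -1.1  4.3] 0.03613161852846494
bat 0.8 532 [[63.9 80.9  5.9]
 [76.6 82.5 26. ]
 [87.4 89.3 45. ]]
bar top z,y 14454 218.24269473374 -20.850022469417894
0.4 128.6; 0.45 126.6; 0.5 124.6; 0.55 122.6; 0.6 120.6;
```

View pics/w8.png

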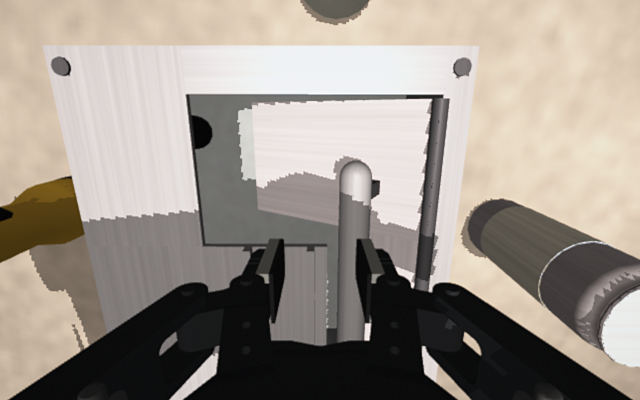

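The battery is inside the box, seen at (202,132) through the opening at z 6–45 mm. Now I lift and let the flap close.

{"method": "carry_out", "body": {
  "linear": [
    [0, 0, -2],
    [0, 0, -3],
    [0, 0, -4],
    [0, 0, -5],
    [0, 0, -6],
    [0, 0, -8],
    [0, 0, -12],
    [0, 0, -15]
  ],
  "dr": [
    [0, 0, 0],
    [0, 0, 0],
    [0, 0, 0],
    [0, 0, 0],
    [0, 0, 0],
    [0, 0, 0],
    [0, 0, 0],
    [0, 0, 0]
  ]
}}

```text
time: 12.65
eef_pos: [0.6048, -0.0254, 0.177]
ee_rot: [-3.127, -0.298, 0.003]
wrist_force: [-0.2, -0.1, 0.6]
grip_width: 0.0358
grasp_force: 0.0
```

{"method": "carry_out", "body": {
  "linear": [
    [-10, 0, -15],
    [-15, 0, -15],
    [-15, 0, -15],
    [-15, 0, -10],
    [-15, 0, 0],
    [0, 0, 0],
    [0, 0, 0],
    [0, 0, 0]
  ],
  "dr": [
    [0, 0, 0],
    [0, 0, 0],
    [0, 0, 0],
    [0, 0, 0],
    [0, 0, 0],
    [0, 0, 0],
    [0, 0, 0],
    [0, 0, 0]
  ]
}}

```text
time: 13.32
eef_pos: [0.5371, -0.0386, 0.2323]
ee_rot: [-3.127, -0.299, -0.001]
wrist_force: [-0.1, 0.3, 0.6]
grip_width: 0.036
grasp_force: 0.0
```

```bash
python3 chk.py w9.png
```

```text
t 13.3167 tcp [-49.4  -7.  232.3] [-0.1  0.3  0.6] 0.035951299661177064
bar top z,y 1620 142.85411600365458 -32.23388304182515
0.4 128.6; 0.45 126.6; 0.5 124.6; 0.55 122.6; 0.6 120.6;
```

View pics/w9.png

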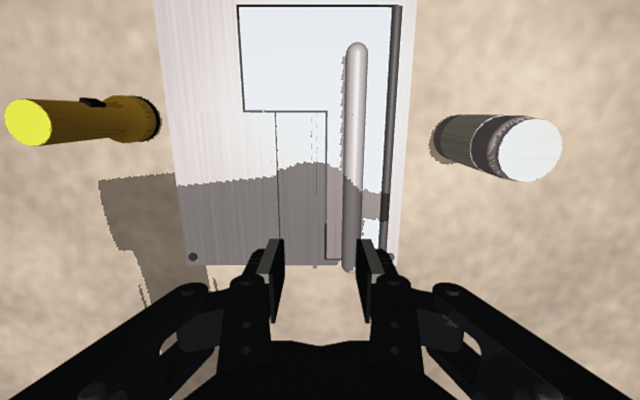

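The flap is closed flush, with the bar top at 142.9 mm. The channel is empty, and the torch (60,120) and can (495,145) still stand. The arm is clear, so I'm handing in.

```bash
python3 -c "
from bench import env
print(env.sign_off())"
```

```text
the job is handed in; nothing more can be done
None
```

The battery is in the box, the flap is closed again and the job is handed in at about 13 s; the first two presses slid off the bar's side (up to about 57 N at the wrist) before the third held, the torch and can still stand, and I did not check the jar again after the start.

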